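Pack up the tool case: fold the key flap in, then shut the cover

TASK

Close up the red tool case on the bench by pushing with the fingertips only: first push the upright yellow flap over until it lies flat inside the case, with the cover still standing open, and then push the red cover over and press it fully shut on top. Be gentle: don't slam the cover, and don't pinch, lift or shove the case. Leave the sockets in it and everything else on the bench where they are.

Things in the scene. Friction and masses are not known exactly. Their poses are not given: they have to be found in the camera images.
- case: Open red tool case, loose, about 2.8 kg: 220 mm along its x, 320 along its y, 85 high, walls 6. Origin: centre of underside. Its -x side is the front (low black handle sticking out 20 mm); the cover is hinged on its +x rim. At yaw 0 the front faces the robot; here it is turned 1.1 to 2.05 rad: the front faces the robot's right, the cover stands on the left.
- flap (a joint): Angle of the yellow flap (rad): 0 = folded flat inside the case (end stop), 1.57 = upright; starts 1.3 to 1.6. Hinged along the case's y just inside the front wall; folds over towards the case's +x. Hinge friction (0.2 N m) holds it wherever it is left, no spring: about 3 N at its free edge moves it. While it stands up it blocks the cover.
- flap_hinge (a point): Middle of the flap's hinge axis, at mid-thickness of the flap: 90 mm in front (-x) of the case's centre, 70 mm above the bench. The flap is a plate 130 mm from here to its free edge, 280 wide, 8 thick; hex keys are clipped to its inner face. Folded flat, its upper face is 74 mm above the bench, 11 mm below the rim.
- flap_edge (a point): Middle of the flap's free edge, half-way through its thickness; 130 mm from the hinge, moves with the flap.
- cover (a joint): Angle of the red cover (rad): 0 = fully shut on the rim (end stop), 1.57 = upright; opens to 1.9 at most, starts 1.58 to 1.8. It swings shut towards the case's -x. Hinge friction (0.5 N m) holds it wherever it is left; no spring, no catch: 2 to 5 N at its free edge moves it.
- cover_hinge (a point): Middle of the cover's hinge axis, on the rim: 110 mm behind (+x) the case's centre, 85.5 mm above the bench, level with the cover's inner face. The cover is a plate 220 mm from here to its free edge, 320 wide, 12 thick. Shut, its upper (outer) face is 98 mm above the bench.
- cover_edge (a point): Middle of the cover's free edge, half-way through its thickness; 220 mm from the hinge, moves with the cover.
- socket_a: Loose steel socket, 28 mm across, 45 mm high, standing in the case's rear well, below the rim. Origin: centre of its underside. Leave in place.
- socket_b: Loose steel socket, 24 mm across, 40 mm high, standing in the same well. Origin: centre of its underside. Leave in place.
- bottle: Green glass bottle, 62 mm across, 230 mm high, standing near the case's front corner. Origin: centre of its underside. Leave alone.
- tape: Yellow tape measure, 70 x 35 x 65 mm, on the bench beyond the case. Origin: centre of its underside. Leave alone.
- spanner: Steel spanner, 200 mm long along its x, lying on the bench on the left. Leave alone.
- glue: White bottle with red cap, 56 mm across, 150 mm high. Origin: centre of its underside. Leave alone.
- mug: Blue mug, 80 mm across, 90 mm high. Origin: centre of its underside. Leave alone.
- driver: Screwdriver, 200 mm long along its x, lying on the bench. Leave alone.

How it is judged (in metres and radians):
On the way, in this order (a step that is already met when the one before it is completed fails the run):
1. the flap lies flat in the case (within 0.1 rad) while the cover still stands open (over 1.0 rad) (value of joint flap below 0.1 rad and value of joint cover above 1 rad), for 0.2 s.
2. the cover is shut over the flat flap (value of joint flap below 0.1 rad and value of joint cover below 0.05 rad), for 0.2 s.
At the end, for the whole second after the job is handed in: The flap lies flat (within 0.1 rad) and the cover is fully shut over it (within 0.05 rad, 11 mm at its edge); the case stands flat and at rest within 50 mm of where it was, the sockets are still in it, and the other things on the bench are within 30 mm of where they stood (all of step 2 and distance of case from where it was at the start of the episode below 0.05 m and height (world z) of case below 0.01 m and angle between case's own z axis and vertical below 0.05 rad and linear speed of case below 0.02 m/s and distance of each of bottle, tape, spanner, glue, mug, driver from where it was at the start of the episode below 0.03 m and height (world z) of each of socket_a, socket_b below 0.04 m); the robot touches nothing.
It fails at once if the case is lifted, carried, tipped or shoved more than 50 mm (distance of case from where it was at the start of the episode above 0.05 m or height (world z) of case above 0.015 m or angle between case's own z axis and vertical above 0.1 rad).
It fails at once if the flap or the cover is pinched or forced while it swings (over 45 N), or the case, flap or cover is pressed with over 120 N ((contact force between the fingers and case above 45 N and value of joint flap above 0.2 rad) or (contact force between the fingers and case above 45 N and value of joint cover between 0.2 and 1.4 rad) or contact force between the fingers and case above 120 N).
It fails at once if the cover is slammed or flung (faster than 4 rad/s) (velocity of joint cover below -4 rad/s or velocity of joint cover above 4 rad/s).
It fails at once if a socket is taken out of its well (height (world z) of any of socket_a, socket_b above 0.04 m).
It fails at once if another thing on the bench is shifted more than 30 mm or knocked over (distance of any of bottle, tape, spanner, glue, mug, driver from where it was at the start of the episode above 0.03 m or angle between any of bottle, glue, mug, tape's own z axis and vertical above 0.5 rad).
It also fails if it takes over 61 s, if anything falls off the work surface, if the arm or the gripper's body presses on something with over 40 N, if the wrist force passes 120 N, or if a joint passes its speed limit or range.

ROBOT

A 6-joint arm with a two-finger parallel gripper is mounted at the origin on the work surface. World frame = base frame: x ahead of the robot, y to its left, z up, the work surface at z = 0. Lengths are in m, angles in degrees, forces in N, time in s.
With the tool pointing down it reaches from about 0.35 to 0.975 m from the base axis. Payload 4.9 kg.
Tool frame: the origin (TCP) lies at the very end of the fingers, on their centre line; the grasp point (between the pads) lies manip.hold_point_z behind it (manip.hold_point_z is the distance from the TCP to the grasp point, in m); y points along the fingers, z is the direction in which the jaws open and shut, and the axes are right-handed (so a half turn about y gives the same grasp; the last joint's range is limited). The gripper opens to 85 mm and grips with 20 to 120 N. Pads are 22 mm wide; open, the fingers measure 114 mm over their backs; the gripper's body (76 mm by 85 mm) begins 54 mm behind the grasp point. The pads swing forward as they close: fully open they stand 13 mm farther back than shut.
Start: joints at [-69.901, 3.019, 92.412, -0, 84.569, -6.818], TCP at [0.283, -0.557, 0.231] pointing down, gripper open.
Joint ranges: [-172.51, 172.51], [-57.92, 126.97], [3.15, 148.05], [-58.71, 238.71], [5.1, 150.11], [-179.66, 179.66]. Speed limits (degrees/s): [147.25, 147.25, 180, 180, 180, 180].

INTERFACE

Orientations are given as a 3x3 rotation matrix whose columns are the frame's x, y, z axes.
In Python, from station import manip gives the robot as it stands.
- The arm moves only by the tool carry_out, never from a script. Its argument "deltas" is a list of rows, each a list of 3 entries, a list of its own where there are three numbers: the turn, a rotation vector about the tool's x, y, z in degrees, then the shift along the tool's x, y, z in m, then the closure, from 0 (fully open) to 1 (shut). A call has 1 to 12 rows; each row is the pose to reach, as a shift and turn from the pose commanded when the call began, along the tool's axes at that moment; what a row does not reach only later rows make up. A row lasts 1/10 s, in which the tool goes at most 50 mm and 8.59 degrees, less where a joint would pass 70% of its speed; a pose out of reach is approached as far as the arm can. A call with a gripper value outside its range is refused whole. The fingers move at their own pace and stop on an object; "newtons" is the grip in N (left out, the last holds). Time passes only in rows, so rows that repeat a pose let the fingers close. It gives the time, the measured TCP pose, the force and the opening at its end, in the units of the state.
- manip.state(): the state, without advancing time (a new reading comes with each control period).
- manip.get_image(name): name is "scene" or "top" or "wrist"; returns the picture (420x560x3 uint8, red, green, blue); there is no depth.
- manip.camera_info(name): a dict with "fovy" (degrees; the focal length in pixels is half the picture's height over the tangent of half this angle, whatever the lens; pixels are square), "cx", "cy" (the principal point, pixels), "extrinsics" (4x4, takes a point from camera to world coordinates). Camera axes: x right, y down, z forward; pixel columns grow to the right and rows downward; lengths in m; the calibration is good to about 2 mm. A picture is of the moment at which its call begins: read the wrist's pose just before it. camera_info takes no time and is no camera call; for the wrist camera it gives the pose at the moment of the call.
- manip.job_done(): hands the job in, once; it reports no verdict.
The state is a dict: "clock": time; "joint_positions": joint angles; "dq": joint speeds; "tau": joint torques, N m; "ee_pos": TCP position; "ee_rot": TCP orientation; "wrist_force": force on the tool from outside, world axes, zero at the start; "torque": the same for the moment, N m; "opening": finger opening in m.
Only numpy, scipy, OpenCV 4.12 (cv2) and the standard library are available. Lean on these libraries where they do the work, as an engineer would, in place of code of your own. Each camera call takes 0.05 s, during which the arm holds its last target.

## Working session

There is one attempt and no reset: what is moved stays moved. The work goes in short steps, Python scripts to look and compute and a tool call to move; the robot and the scene stay as the last step left them, time stands still between calls to the robot, and variables do not carry over. Pictures are saved under pics/ and viewed, and the job is handed in when it is done.

Besides the shell and the picture viewer there is one more tool, called after "Request:" as a command line: name --argument value ..., lists and objects as JSON in quotes. carry_out: Moves the arm, as the interface text tells. Its arguments: {"type":"object","properties":{"deltas":{"type":"array"},"newtons":{"type":"number"}},"required":["deltas"]}

```bash
ls; mkdir -p pics; python3 - <<'E'
from station import manip
import cv2
print(manip.state(), manip.hold_point_z)
for n in ("scene","top"):
    im=manip.get_image(n); cv2.imwrite(f"pics/{n}0.png",im[:,:,::-1])
    print(n,manip.camera_info(n))
E
```

```text
pics
{'clock': 0.0, 'joint_positions': array([-6.99010203e+01,  3.05671419e+00,  9.24920333e+01, -5.24114194e-04,
        8.45672083e+01, -6.81928896e+00]), 'dq': array([-0.08722261,  0.05518867, -0.17511731, -0.0322582 ,  0.015761  ,
        0.01197783]), 'tau': array([ 2.41162852e-03, -3.93680227e+01, -3.70175314e+01,  1.39401923e-04,
        6.96379910e-03, -1.50397817e-06]), 'ee_pos': array([ 0.28272395, -0.55670778,  0.23006951]), 'ee_rot': array([[-8.91652911e-01, -7.04019904e-04,  4.52719107e-01],
       [-4.52719596e-01,  1.89743129e-03, -8.91650922e-01],
       [-2.31263402e-04, -9.99997952e-01, -2.01057374e-03]]), 'wrist_force': array([-0.75902862,  0.60629755, -0.35778122]), 'torque': array([ 0.00071942, -0.00814305,  0.04325205]), 'opening': 0.08551954081169119} 0.0187
scene {'fovy': 53.988651186228104, 'cx': 283.59486735085716, 'cy': 202.07862112616357, 'extrinsics': array([[ 0.71555321,  0.56247687, -0.41425037,  1.16516575],
       [ 0.69855612, -0.57761906,  0.42234532, -0.58926969],
       [-0.00171944, -0.59158768, -0.80623883,  1.23565249],
       [ 0.        ,  0.        ,  0.        ,  1.        ]])}
top {'fovy': 47.94236701009033, 'cx': 274.1931200636985, 'cy': 204.29235612710198, 'extrinsics': array([[-2.37075525e-03, -9.92711549e-01,  1.20491325e-01,
         3.58573591e-01],
       [-9.99782752e-01, -1.42193693e-04, -2.08429738e-02,
         1.99299038e-02],
       [ 2.07081939e-02, -1.20514562e-01, -9.92495547e-01,
         1.67924116e+00],
       [ 0.00000000e+00,  0.00000000e+00,  0.00000000e+00,
         1.00000000e+00]])}
```

View pics/scene0.png

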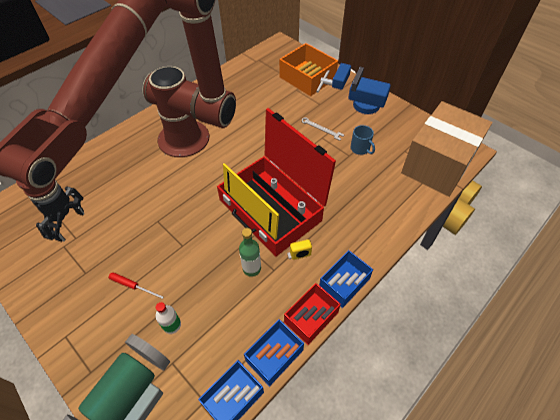

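View pics/top0.png

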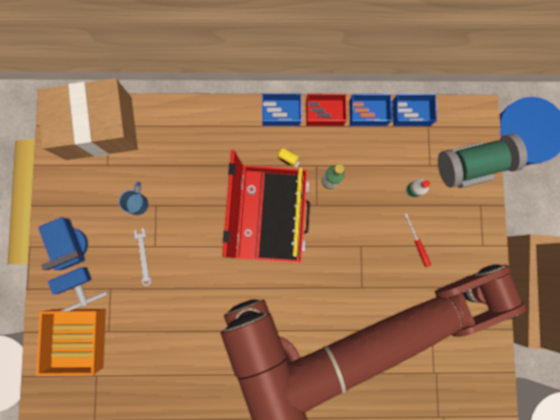

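```bash
python3 - <<'E'
import cv2
a=cv2.imread('pics/top0.png')[130:280,200:370]; cv2.imwrite('pics/topc.png',cv2.resize(a,None,fx=4,fy=4,interpolation=cv2.INTER_CUBIC))
a=cv2.imread('pics/scene0.png')[100:290,200:350]; cv2.imwrite('pics/scenec.png',cv2.resize(a,None,fx=3,fy=3,interpolation=cv2.INTER_CUBIC))
E
```

```text
(no output)
```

View pics/topc.png

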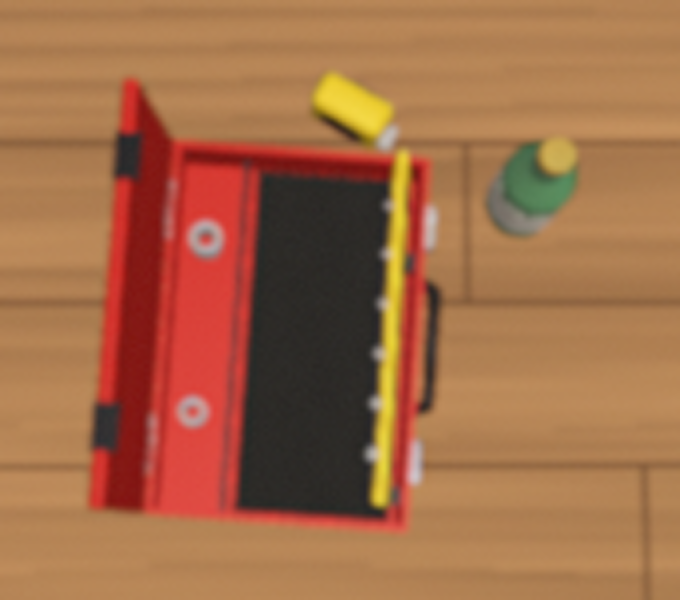

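View pics/scenec.png

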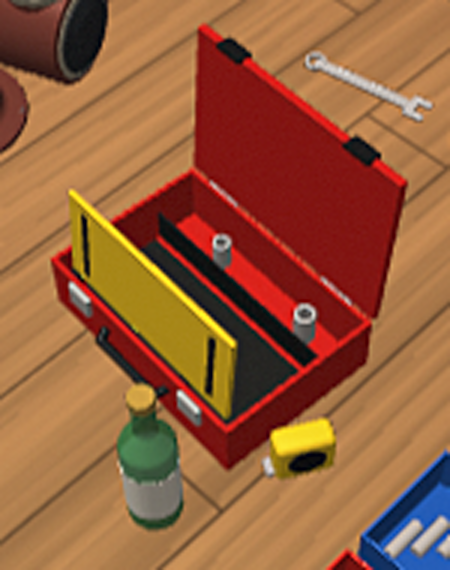

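```bash
cat > h.py <<'E'
import numpy as np
from station import manip
def proj(n,P,info=None):
    c=info or manip.camera_info(n); T=np.linalg.inv(c["extrinsics"]); p=T[:3,:3]@np.asarray(P,float)+T[:3,3]
    f=210/np.tan(np.radians(c["fovy"]/2)); return np.array([c["cx"]+f*p[0]/p[2],c["cy"]+f*p[1]/p[2]])
def ray(n,uv,z):
    c=manip.camera_info(n);E=c["extrinsics"];f=210/np.tan(np.radians(c["fovy"]/2))
    d=E[:3,:3]@np.array([(uv[0]-c["cx"])/f,(uv[1]-c["cy"])/f,1]);return E[:3,3]+d*(z-E[2,3])/d[2]
def W(q,p):
    x,y,t=q[:3];c,s=np.cos(t),np.sin(t);return np.array([x+c*p[0]-s*p[1],y+s*p[0]+c*p[1],p[2]])
def flap(q,y,r=.13,off=0): # off>0 = toward upper side when folded (outer/front when upright)
    a=q[3];return W(q,[-.09+r*np.cos(a)-off*np.sin(a),y,.07+r*np.sin(a)+off*np.cos(a)])
def cover(q,y,r=.22,off=0):
    a=q[4];return W(q,[.11-r*np.cos(a)+off*np.sin(a),y,.0855+r*np.sin(a)+off*np.cos(a)])
E
cat > fit.py <<'E'
from h import *
from scipy.optimize import least_squares
t=lambda a,b:np.array([200+a/4-.4,130+b/4-.4]); s=lambda a,b:np.array([200+a/3-.3,100+b/3-.3])
rim=lambda x,y:(lambda q:W(q,[x,y,.085]))
F=lambda y,o:(lambda q:flap(q,y,.13,o)); C=lambda y,o:(lambda q:cover(q,y,.22,o))
O=[("top",t(430,160),rim(-.11,-.16)),("top",t(405,528),rim(-.11,.16)),
("top",t(138,79),C(-.16,0)),("top",t(122,78),C(-.16,.012)),("top",t(90,508),C(.16,.012)),("top",t(107,508),C(.16,0)),
("top",t(396,152),F(-.14,-.004)),("top",t(410,152),F(-.14,.004)),("top",t(371,505),F(.14,-.004)),("top",t(388,507),F(.14,.004)),
("scene",s(52,258),rim(-.11,.16)),("scene",s(230,432),rim(-.11,-.16)),("scene",s(372,321),rim(.11,-.16)),
("scene",s(200,27),C(.16,0)),("scene",s(400,185),C(-.16,0)),
("scene",s(70,192),F(.14,0.004)),("scene",s(234,346),F(-.14,0.004))]
I={n:manip.camera_info(n) for n in("top","scene")}
f=lambda q:np.concatenate([proj(n,g(q),I[n])-uv for n,uv,g in O])
r=least_squares(f,[.55,0,1.5,1.45,1.7],loss='soft_l1')
q=r.x;print(q.round(4));print(f(q).reshape(-1,2).round(1))
np.save('q.npy',q)
for nm,P in dict(flap_edge=flap(q,0),flap_hinge=W(q,[-.09,0,.07]),cover_edge=cover(q,0),cover_hinge=W(q,[.11,0,.0855])).items():print(nm,P.round(4))
print("bottle",ray("top",(200+557/4,130+155/4),.23),"base",ray("top",(200+515/4,130+210/4),.0))
print("tape",ray("top",(200+350/4,130+105/4),.065)," glue",ray("top",(424,185),.15))
E
python3 fit.py
```

```text
[ 0.5218 -0.0033  1.5002  1.4932  1.6347]
[[-0.8 -0.4]
 [-0.2  1.2]
 [ 0.2 -0.2]
 [ 0.2 -0.2]
 [-0.6  0.5]
 [-0.8  0.8]
 [-0.1  0. ]
 [-1.1  0.2]
 [ 0.6 -0.2]
 [-1.1 -0.5]
 [-0.1  0.4]
 [-0.5  0.5]
 [ 0.6  0.5]
 [-1.5  0.2]
 [ 0.2  0.9]
 [-0.7  0.4]
 [-0.3  0.7]]
flap_edge [ 0.5162 -0.083   0.1996]
flap_hinge [ 0.5155 -0.093   0.07  ]
cover_edge [0.5306 0.1205 0.3051]
cover_hinge [0.5296 0.1065 0.0855]
bottle [ 0.64658052 -0.2143922   0.23      ] base [ 0.64174054 -0.21258297  0.        ]
tape [ 0.72339206 -0.06080512  0.065     ]  glue [ 0.60844002 -0.5068834   0.15      ]
```

```bash
cat >> h.py <<'E'
def rel(P,yaw=None):
    """shift in tool axes to world P, rotvec deg (tool) to tool-down with tool x=-case x"""
    from scipy.spatial.transform import Rotation as R
    st=manip.state();A=st["ee_rot"];d=A.T@(np.asarray(P)-st["ee_pos"]);q=np.load('q.npy');c,s=np.cos(q[2]),np.sin(q[2])
    T=np.array([[-c,0,s],[-s,0,-c],[0,-1,0]]).astype(float)
    return R.from_matrix(A.T@T).as_rotvec(degrees=True).round(2),d.round(4)
def incase():
    q=np.load('q.npy');st=manip.state();d=st["ee_pos"][:2]-q[:2];c,s=np.cos(q[2]),np.sin(q[2])
    return np.array([c*d[0]+s*d[1],-s*d[0]+c*d[1],st["ee_pos"][2]]).round(4)
E
python3 - <<'E'
from h import *
q=np.load('q.npy')
print(rel(W(q,[-.17,.02,.23])), rel(W(q,[-.17,.02,.16])))
hx,hz=-.09,.07
for a in np.linspace(1.55,-.03,12):
    print(round(a,2), round(hx+.085*np.cos(a)-.004*np.sin(a)-.011,4), round(hz+.085*np.sin(a)+.004*np.cos(a),4))
E
```

```text
(array([  0.09, -59.04,  -0.07]), array([-0.3591,  0.0007, -0.2498])) (array([  0.09, -59.04,  -0.07]), array([-0.3591,  0.0707, -0.2497]))
1.55 -0.1032 0.1551
1.41 -0.091 0.1545
1.26 -0.079 0.1522
1.12 -0.0675 0.1482
0.98 -0.0566 0.1426
0.83 -0.0467 0.1355
0.69 -0.0379 0.1271
0.54 -0.0304 0.1175
0.4 -0.0243 0.1069
0.26 -0.0198 0.0955
0.11 -0.017 0.0836
-0.03 -0.0159 0.0714
```

Request:
carry_out --deltas '[[[0, -5, 0], [-0.03, 0, -0.021], 1], [[0, -10, 0], [-0.06, 0, -0.042], 1], [[0, -16, 0], [-0.095, 0, -0.066], 1], [[0, -22, 0], [-0.13, 0, -0.09], 1], [[0, -28, 0], [-0.165, 0, -0.115], 1], [[0, -34, 0], [-0.2, 0, -0.139], 1], [[0, -40, 0], [-0.235, 0.0, -0.163], 1], [[0, -46, 0], [-0.27, 0.0, -0.188], 1], [[0, -52, 0], [-0.305, 0.02, -0.212], 1], [[0, -57, 0], [-0.335, 0.045, -0.233], 1], [[0, -59, 0], [-0.359, 0.07, -0.25], 1], [[0, -59, 0], [-0.359, 0.07, -0.25], 1]]' --newtons 30

```text
clock: 1.3
ee_pos: [0.4881, -0.1677, 0.1563]
ee_rot: [[-0.067, -0.007, 0.998], [-0.998, 0.005, -0.067], [-0.004, -1.0, -0.008]]
wrist_force: [-0.7, 0.5, -0.3]
opening: -0.0002
```

```bash
python3 - <<'E'
from h import *
import cv2
print(incase(),manip.state()["clock"],manip.state()["opening"],manip.state()["wrist_force"],rel([0,0,0])[0])
cv2.imwrite('pics/s1.png',manip.get_image("scene")[:,:,::-1])
E
```

```text
[-0.1664  0.0221  0.1563] 1.3 -0.00017902261003906707 [-0.7073769   0.51497268 -0.30987919] [ 0.44  0.23 -0.24]
```

View pics/s1.png

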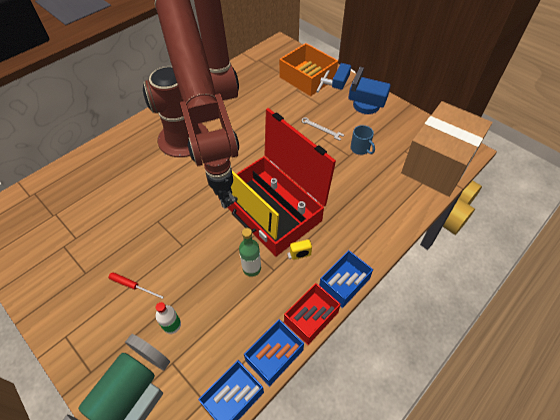

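Request:
carry_out --deltas '[[[0, 0, 0], [-0.025, 0, 0], 1], [[0, 0, 0], [-0.045, 0, 0], 1], [[0, 0, 0], [-0.055, 0.001, 0], 1], [[0, 0, 0], [-0.065, 0.001, 0], 1], [[0, 0, 0], [-0.075, 0.002, 0], 1], [[0, 0, 0], [-0.087, 0.004, 0], 1], [[0, 0, 0], [-0.098, 0.008, 0], 1], [[0, 0, 0], [-0.109, 0.013, 0], 1], [[0, 0, 0], [-0.119, 0.02, 0], 1]]'

```text
clock: 2.25
ee_pos: [0.4988, -0.0522, 0.1413]
ee_rot: [[-0.071, 0.001, 0.997], [-0.997, 0.0, -0.071], [-0.0, -1.0, 0.001]]
wrist_force: [0.9, -0.8, 1.9]
opening: 0.0003
```

```bash
python3 - <<'E'
from h import *
import cv2
print(incase(),manip.state()["clock"],manip.state()["wrist_force"],rel([0,0,0])[0])
cv2.imwrite('pics/s2.png',np.hstack([manip.get_image("scene")[80:300,150:370],manip.get_image("top")[100:320,190:410]])[:,:,::-1].repeat(1,0))
E
```

```text
[-0.0505  0.0195  0.1413] 2.25 [ 0.94450613 -0.77514238  1.87606159] [-0.07 -0.03 -0.01]
```

View pics/s2.png

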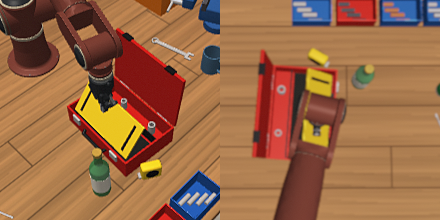

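Request:
carry_out --deltas '[[[0, 0, 0], [-0.008, 0.008, 0], 1], [[0, 0, 0], [-0.016, 0.016, 0], 1], [[0, 0, 0], [-0.022, 0.026, 0], 1], [[0, 0, 0], [-0.027, 0.035, 0], 1], [[0, 0, 0], [-0.03, 0.045, 0], 1], [[0, 0, 0], [-0.033, 0.054, 0], 1], [[0, 0, 0], [-0.034, 0.06, 0], 1], [[0, 0, 0], [-0.034, 0.066, 0], 1], [[0, 0, 0], [-0.034, 0.068, 0], 1], [[0, 0, 0], [-0.034, 0.068, 0], 1]]'

```text
clock: 3.35
ee_pos: [0.5005, -0.019, 0.074]
ee_rot: [[-0.071, -0.002, 0.997], [-0.997, 0.001, -0.071], [-0.001, -1.0, -0.002]]
wrist_force: [-3.4, 1.2, 7.1]
opening: -0.0
```

```bash
python3 - <<'E'
from h import *
import cv2
print(incase(),manip.state()["clock"],manip.state()["wrist_force"],rel([0,0,0])[0])
cv2.imwrite('pics/s3.png',cv2.resize(np.hstack([manip.get_image("scene")[80:300,150:370],manip.get_image("top")[100:320,190:410]])[:,:,::-1],None,fx=1.8,fy=1.8))
E
```

```text
[-0.0172  0.0202  0.074 ] 3.35 [-3.38935208  1.17171666  7.1330874 ] [ 0.1  -0.05 -0.05]
```

View pics/s3.png

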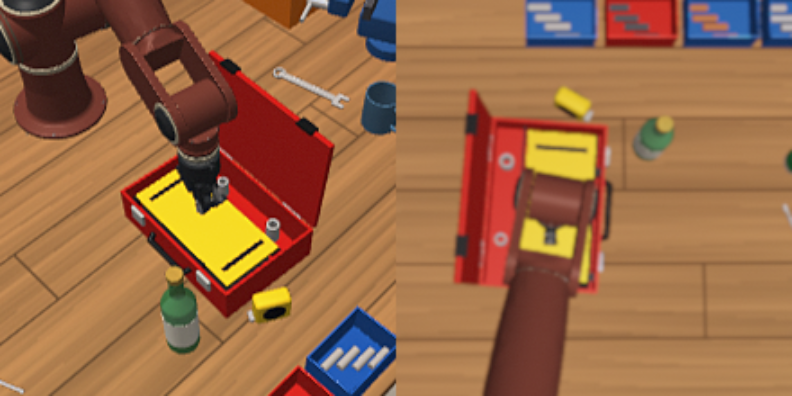

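Request:
carry_out --deltas '[[[0, 0, 0], [0, 0.002, 0], 1], [[0, 0, 0], [0, 0.003, 0], 1], [[0, 0, 0], [0, 0.003, 0], 1]]'

```text
clock: 3.75
ee_pos: [0.5007, -0.019, 0.0738]
ee_rot: [[-0.071, -0.003, 0.997], [-0.997, 0.001, -0.071], [-0.001, -1.0, -0.003]]
wrist_force: [-13.1, 3.9, 23.7]
opening: -0.0002
```

Request:
carry_out --deltas '[[[0, 0, 0], [0, -0.03, 0], 1], [[0, 0, 0], [0, -0.07, 0], 1], [[0, 0, 0], [0, -0.12, 0], 1], [[0, 0, 0], [0, -0.17, 0], 1], [[0, 0, 0], [0, -0.22, 0], 1], [[0, 0, 0], [0, -0.27, 0], 1], [[0, 0, 0], [0, -0.31, 0], 1], [[0, 0, 0], [0, -0.34, 0], 1], [[0, 0, 0], [0, -0.35, 0], 1], [[0, 0, 0], [0, -0.35, 0], 1]]'

```text
clock: 4.75
ee_pos: [0.5011, -0.0195, 0.4212]
ee_rot: [[-0.071, 0.002, 0.997], [-0.997, -0.0, -0.071], [0.0, -1.0, 0.002]]
wrist_force: [0.1, 0.0, 0.3]
opening: 0.0001
```

```bash
python3 - <<'E'
from h import *
import cv2
print(incase(),manip.state()["clock"],manip.state()["wrist_force"],rel([0,0,0])[0],manip.state()["joint_positions"].round(1))
cv2.imwrite('pics/s4.png',cv2.resize(np.hstack([manip.get_image("scene")[80:300,150:370],manip.get_image("top")[100:320,190:410]])[:,:,::-1],None,fx=1.8,fy=1.8))
E
```

```text
[-0.0176  0.0195  0.4212] 4.75 [0.12104955 0.04097463 0.33781221] [-0.11 -0.05  0.02] [-10.7 -16.3  92.4  -0.  103.8  -6.6]
```

View pics/s4.png

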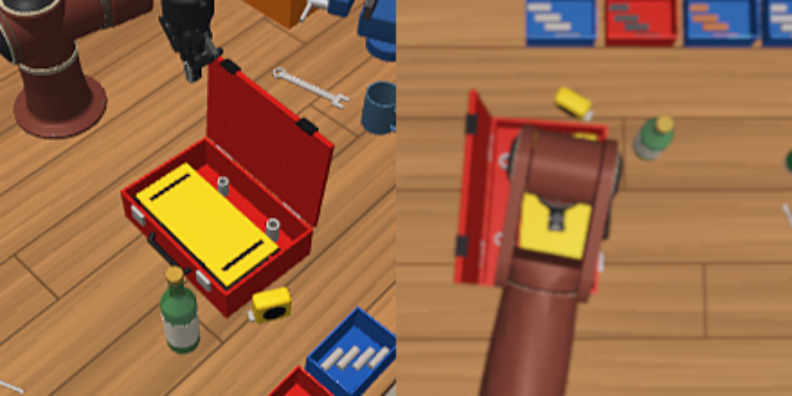

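Request:
carry_out --deltas '[[[0, 0, 0], [-0.03, 0, 0], 1], [[0, 0, 0], [-0.07, 0, 0], 1], [[0, 0, 0], [-0.115, 0, 0], 1], [[0, 0, 0], [-0.16, 0, 0], 1], [[0, 0, 0], [-0.195, 0, 0], 1], [[0, 0, 0], [-0.215, 0, 0], 1], [[0, 0, 0], [-0.215, 0.03, 0], 1], [[0, 0, 0], [-0.215, 0.07, 0], 1], [[0, 0, 0], [-0.215, 0.11, 0], 1], [[0, 0, 0], [-0.215, 0.135, 0], 1], [[0, 0, 0], [-0.215, 0.14, 0], 1], [[0, 0, 0], [-0.215, 0.14, 0], 1]]'

```text
clock: 6.05
ee_pos: [0.5149, 0.1949, 0.2776]
ee_rot: [[-0.071, -0.005, 0.997], [-0.997, -0.001, -0.071], [0.001, -1.0, -0.005]]
wrist_force: [-1.3, -0.7, -0.4]
opening: -0.0002
```

```bash
python3 - <<'E'
from h import *
import cv2
print(incase(),manip.state()["clock"],manip.state()["wrist_force"],rel([0,0,0])[0],manip.state()["joint_positions"].round(1))
cv2.imwrite('pics/s5.png',cv2.resize(np.hstack([manip.get_image("scene")[60:280,150:370],manip.get_image("top")[100:320,190:410]])[:,:,::-1],None,fx=1.8,fy=1.8))
for c in np.linspace(1.63,-.01,22):
    print(round(c,2), round(.11-.19*np.cos(c)+.012*np.sin(c)+.011,3), round(.0855+.19*np.sin(c)+.012*np.cos(c),3))
E
```

```text
[0.1972 0.021  0.2776] 6.05 [-1.34803968 -0.67677349 -0.35101278] [ 0.27 -0.04  0.09] [13.  -8.3 99.  -0.  89.6 17.1]
1.63 0.144 0.274
1.55 0.129 0.276
1.47 0.115 0.276
1.4 0.1 0.275
1.32 0.085 0.272
1.24 0.071 0.269
1.16 0.056 0.265
1.08 0.043 0.259
1.01 0.029 0.252
0.93 0.017 0.245
0.85 0.004 0.236
0.77 -0.007 0.227
0.69 -0.018 0.216
0.61 -0.027 0.205
0.54 -0.036 0.193
0.46 -0.044 0.18
0.38 -0.051 0.167
0.3 -0.057 0.154
0.22 -0.062 0.139
0.15 -0.065 0.125
0.07 -0.068 0.11
-0.01 -0.069 0.096
```

View pics/s5.png

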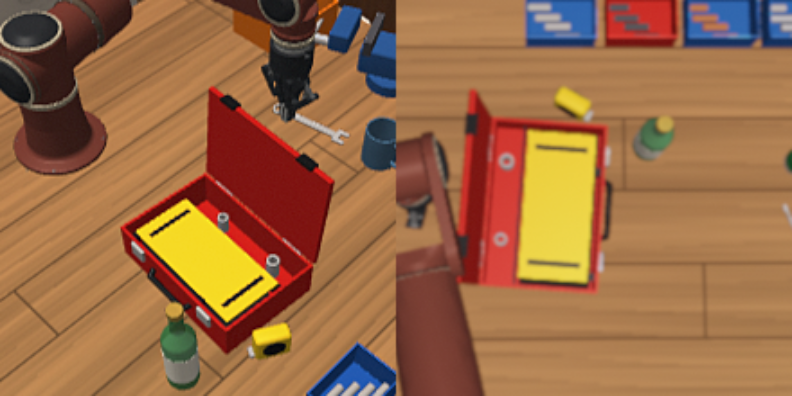

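Request:
carry_out --deltas '[[[0, 0, 0], [0.022, 0, 0], 1], [[0, 0, 0], [0.037, 0, 0], 1], [[0, 0, 0], [0.047, 0.001, 0], 1], [[0, 0, 0], [0.057, 0.002, 0], 1], [[0, 0, 0], [0.068, 0.002, 0], 1], [[0, 0, 0], [0.082, 0.002, 0], 1], [[0, 0, 0], [0.097, 0.003, 0], 1], [[0, 0, 0], [0.112, 0.006, 0], 1], [[0, 0, 0], [0.126, 0.009, 0], 1], [[0, 0, 0], [0.141, 0.013, 0], 1]]'

```text
clock: 7.15
ee_pos: [0.5059, 0.0532, 0.2669]
ee_rot: [[-0.071, 0.0, 0.997], [-0.997, -0.0, -0.071], [0.0, -1.0, 0.0]]
wrist_force: [1.4, 2.9, 0.0]
opening: -0.0004
```

```bash
python3 - <<'E'
from h import *
import cv2
print(incase(),manip.state()["clock"],manip.state()["wrist_force"],rel([0,0,0])[0],manip.state()["joint_positions"].round(1))
cv2.imwrite('pics/s6.png',cv2.resize(np.hstack([manip.get_image("scene")[60:280,150:370],manip.get_image("top")[100:320,190:410]])[:,:,::-1],None,fx=1.8,fy=1.8))
E
```

```text
[0.0552 0.0199 0.2669] 7.15 [1.38959515 2.92519621 0.0092977 ] [-0.   -0.05  0.  ] [ -2.4 -14.3 105.1  -0.   89.1   1.7]
```

View pics/s6.png

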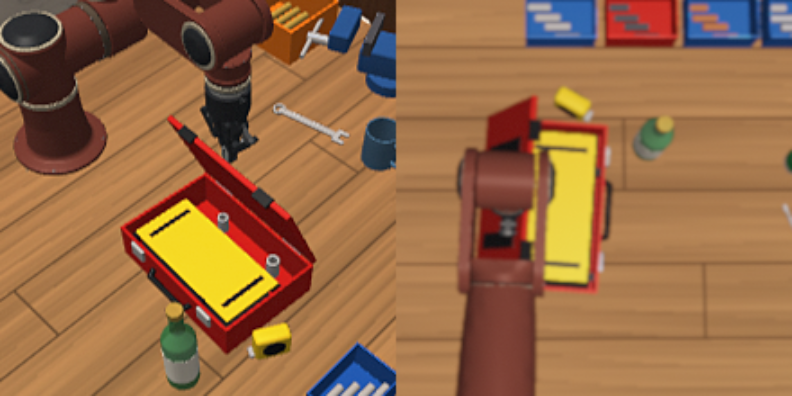

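Request:
carry_out --deltas '[[[0, 0, 0], [0.012, 0.007, 0], 1], [[0, 0, 0], [0.025, 0.014, 0], 1], [[0, 0, 0], [0.038, 0.022, 0], 1], [[0, 0, 0], [0.05, 0.031, 0], 1], [[0, 0, 0], [0.062, 0.04, 0], 1], [[0, 0, 0], [0.073, 0.051, 0], 1], [[0, 0, 0], [0.082, 0.062, 0], 1], [[0, 0, 0], [0.091, 0.074, 0], 1], [[0, 0, 0], [0.099, 0.087, 0], 1], [[0, 0, 0], [0.106, 0.1, 0], 1]]'

```text
clock: 8.25
ee_pos: [0.4983, -0.0518, 0.166]
ee_rot: [[-0.071, -0.0, 0.997], [-0.997, -0.0, -0.071], [0.0, -1.0, -0.0]]
wrist_force: [0.6, -0.2, 1.4]
opening: 0.0004
```

```bash
python3 - <<'E'
from h import *
import cv2
print(incase(),manip.state()["clock"],manip.state()["wrist_force"],rel([0,0,0])[0],manip.state()["joint_positions"].round(1))
cv2.imwrite('pics/s7.png',cv2.resize(np.hstack([manip.get_image("scene")[60:280,150:370],manip.get_image("top")[100:320,190:410]])[:,:,::-1],None,fx=1.8,fy=1.8))
E
```

```text
[-0.0501  0.0201  0.166 ] 8.25 [ 0.56192039 -0.18128172  1.43601535] [ 0.01 -0.04  0.01] [-14.5 -11.5 112.5  -0.   79.  -10.4]
```

View pics/s7.png

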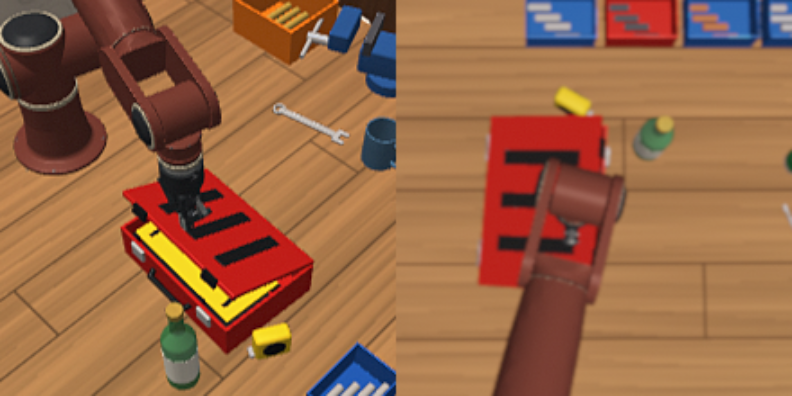

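Request:
carry_out --deltas '[[[0, 0, 0], [0.007, 0.012, 0], 1], [[0, 0, 0], [0.011, 0.024, 0], 1], [[0, 0, 0], [0.014, 0.036, 0], 1], [[0, 0, 0], [0.016, 0.046, 0], 1], [[0, 0, 0], [0.018, 0.055, 0], 1], [[0, 0, 0], [0.018, 0.062, 0], 1], [[0, 0, 0], [0.018, 0.067, 0], 1], [[0, 0, 0], [0.018, 0.07, 0], 1], [[0, 0, 0], [0.018, 0.071, 0], 1], [[0, 0, 0], [0.018, 0.071, 0], 1], [[0, 0, 0], [0.018, 0.071, 0], 1]]'

```text
clock: 9.45
ee_pos: [0.497, -0.069, 0.0975]
ee_rot: [[-0.071, -0.001, 0.997], [-0.997, -0.0, -0.071], [0.0, -1.0, -0.001]]
wrist_force: [-4.5, 0.3, 6.8]
opening: 0.0003
```

```bash
python3 - <<'E'
from h import *
import cv2
print(incase(),manip.state()["clock"],manip.state()["wrist_force"],rel([0,0,0])[0],manip.state()["joint_positions"].round(1))
cv2.imwrite('pics/s8.png',cv2.resize(np.hstack([manip.get_image("scene")[60:280,150:370],manip.get_image("top")[100:320,190:410]])[:,:,::-1],None,fx=1.8,fy=1.8))
E
```

```text
[-0.0674  0.0201  0.0975] 9.45 [-4.49597596  0.28686207  6.82110402] [ 0.07 -0.02  0.01] [-16.4  -6.9 115.4  -0.   71.6 -12.3]
```

View pics/s8.png

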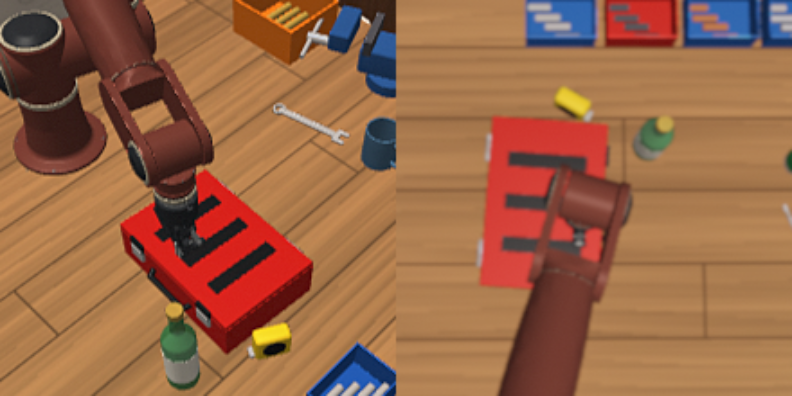

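Shut at z = 0.0975 (0.098 expected). A small firm press, then retreat upward.

Request:
carry_out --deltas '[[[0, 0, 0], [0, 0.002, 0], 1], [[0, 0, 0], [0, 0.003, 0], 1], [[0, 0, 0], [0, 0.003, 0], 1], [[0, 0, 0], [0, 0.003, 0], 1]]'

```text
clock: 9.95
ee_pos: [0.4972, -0.0691, 0.0973]
ee_rot: [[-0.071, -0.002, 0.998], [-0.998, -0.0, -0.071], [0.0, -1.0, -0.002]]
wrist_force: [-13.5, 2.6, 22.9]
opening: 0.0003
```

Request:
carry_out --deltas '[[[0, 0, 0], [0, -0.02, 0], 1], [[0, 0, 0], [0, -0.06, 0], 1], [[0, 0, 0], [0, -0.11, 0], 1], [[0, 0, 0], [0, -0.16, 0], 1], [[0, 0, 0], [0.02, -0.2, 0], 1], [[0, 0, 0], [0.06, -0.22, 0], 1], [[0, 0, 0], [0.1, -0.22, 0.0], 1], [[0, 0, 0], [0.14, -0.22, 0], 1], [[0, 0, 0], [0.16, -0.22, 0], 1], [[0, 0, 0], [0.16, -0.22, 0], 1]]'

```text
clock: 10.95
ee_pos: [0.4854, -0.2307, 0.3129]
ee_rot: [[-0.075, -0.001, 0.997], [-0.997, 0.0, -0.075], [-0.0, -1.0, -0.001]]
wrist_force: [-0.2, 0.8, 0.7]
opening: 0.0002
```

```bash
python3 - <<'E'
from h import *
import cv2
print(incase(),manip.state()["clock"],manip.state()["wrist_force"])
q=np.load('q.npy');q[4]=0
s=manip.get_image("scene")[:,:,::-1].copy();t=manip.get_image("top")[:,:,::-1].copy()
for n,im in(("scene",s),("top",t)):
    for y in(-.16,.16):
        for r in (0,.22):
            u=proj(n,cover(q,y,r,.012));print(n,y,r,u.round(1)); cv2.circle(im,tuple(int(round(v)) for v in u),1,(255,255,0),-1)
cv2.imwrite('pics/s9.png',cv2.resize(np.hstack([s[100:300,180:380],t[110:310,190:390]]),None,fx=2,fy=2,interpolation=cv2.INTER_NEAREST))
E
```

```text
[-0.2294  0.0203  0.3129] 10.95 [-0.22123025  0.83550582  0.67717539]
scene -0.16 0 [324.6 205.1]
scene -0.16 0.22 [275.8 242.2]
scene 0.16 0 [264.1 153.4]
scene 0.16 0.22 [216.5 183.9]
top -0.16 0 [242.2 163.9]
top -0.16 0.22 [306.6 168.5]
top 0.16 0 [234.9 258.2]
top 0.16 0.22 [300.9 262.8]
```

View pics/s9.png

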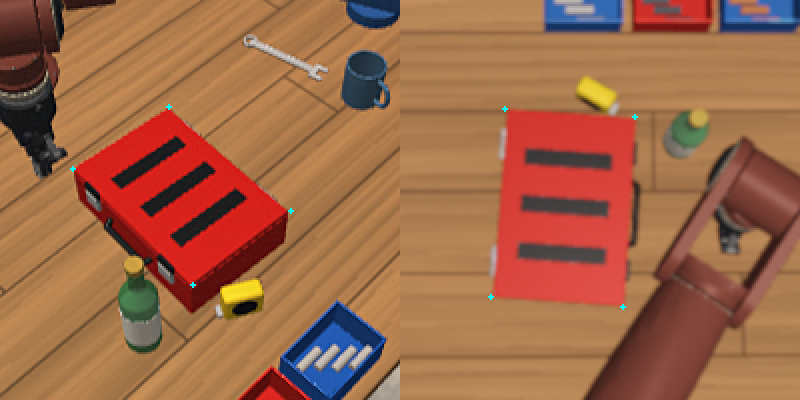

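```bash
python3 -c "
from station import manip
print(manip.job_done())"
```

```text
the job is handed in; nothing more can be done
None
```

The flap is folded flat, the cover is shut on top of it, and the job is handed in. It took about 11 s of the 61 s, and the interface gave no verdict.

- **Flap:** I pushed it over from the front with the shut fingertips while the cover stood open at about 1.63 rad. It stopped at z = 0.0738 m (0.074 m expected for flat) and held there under a wrist reading of about 24 N up.
- **Cover:** I went over the top and pushed it from behind at about 0.8 rad/s, with wrist readings of a few newtons where I checked. Then I pressed it onto the rim. It stopped at z = 0.0973 m (0.098 m expected for shut) and held there under about 23 N up.
- **Final check:** the cover corners, drawn for a shut cover at the case's starting pose, match both pictures to within a pixel or two. That means the case has not visibly moved. The bottle, tape and spanner look unmoved, and the arm is clear of everything.
- **Not checked:** the sockets can't be seen under the shut cover, but they stood in the rear well until it came down. The glue, mug and driver were not measured after the moves; the arm never touched them. No check failed or disagreed.

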